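# Sweep laminate offcuts off the cutting mat into the scrap tray

### The arm

A 6-joint arm with a two-finger parallel gripper is mounted at the origin on the work surface. World frame = base frame: x ahead of the robot, y to its left, z up, the work surface at z = 0. Lengths are in m, angles in rad, forces in N, time in s.
With the tool pointing down it reaches from about 0.25 to 0.775 m from the base axis. Payload 4 kg.
Tool frame: the origin (TCP) lies midway between the tips of the shut fingers; the grasp point (between the pads) lies 19 mm behind it; z points along the fingers, y is the direction in which the jaws open and shut (so a half turn about z gives the same grasp; the last joint's range is limited). The gripper opens to 94 mm and grips with 3 to 60 N. Pads are 16 mm wide; open, the fingers measure 119 mm over their backs; the gripper's body (75 mm by 177 mm) begins 78 mm behind the grasp point.
Start: joints at [1.052, 0.087, 1.371, -0, 1.684, -0.103], TCP at [0.222, 0.503, 0.206] pointing down, gripper open.
Joint ranges: [-3.1, 3.1], [-0.76, 2.03], [0.27, 2.55], [-1.08, 4.22], [0.17, 2.65], [-2.57, 2.57]. Speed limits (rad/s): [2.79, 2.79, 3.14, 3.14, 3.14, 3.14].

### API

Orientations are given as [roll, pitch, yaw] about the fixed x, y, z axes, in that order (R = Rz(yaw) Ry(pitch) Rx(roll)).
In Python, from bench import robot, cams gives the robot as it stands.
- The arm moves only by the tool step_arm, never from a script. Its argument "plan" is a list that holds one entry, the list of rows, each a list of 5 numbers: the shift along the world's x, y, z in mm, then the turn about the world's z in rad, then the opening in per cent of the stroke, from 0 (shut) to 100 (fully open). In form: [[[tx, ty, tz, turn, fingers], ...]]. A call has 1 to 8 rows; each row is the pose to reach, as a shift and turn from the pose commanded when the call began; what a row does not reach only later rows make up. A row lasts 1/12 s, in which the tool goes at most 41.7 mm and 7.16 degrees, less where a joint would pass 70% of its speed; a pose out of reach is approached as far as the arm can. A call with a gripper value outside its range is refused whole. The fingers move at their own pace and stop on an object; the grip force is fixed at half the most. Time passes only in rows, so rows that repeat a pose let the fingers close. It gives the time, the measured TCP pose, the force and the opening at its end, in the units of the state.
- robot.get_obs(): the state, without advancing time (a new reading comes with each control period).
- cams.snapshot(name): name is "side" or "top" or "wrist"; returns a dict with "frame" (420x560x3 uint8, red, green, blue), "camera_matrix" (3x3 intrinsics, pixels), "k1" (the pictures are not rectified: a ray, as slopes to the right and down, at radius r is drawn at 1 + k1 r^2 times it, then the intrinsics apply), "origin" and "attitude" of the camera in the world; the wrist camera has in their place "T_tool_cam" (4x4, takes a point from camera to tool coordinates, whose origin is the TCP and whose axes are the flange's). Camera axes: x right, y down, z forward; pixel columns grow to the right and rows downward; lengths in m; the calibration is good to about 2 mm. A picture is of the moment at which its call begins: read the wrist's pose just before it. There is no depth.
- robot.close_job(): hands the job in, once; it reports no verdict.
The state is a dict: "time": time; "joint_positions": joint angles; "qvel": joint speeds; "joint_torque": joint torques, N m; "tool_pos": TCP position; "ee_rot": TCP orientation; "wrist_force": force on the tool from outside, world axes, zero at the start; "wrist_torque": the same for the moment, N m; "width": finger opening in m.
Only numpy, scipy, OpenCV 4.12 (cv2) and the standard library are available. Lean on these libraries where they do the work, as an engineer would, in place of code of your own. Each camera call takes 0.05 s, during which the arm holds its last target. There are 200 camera calls.

### The job

Clear the cutting mat: sweep the three cream laminate offcuts across the mat with the fingertips and over its edge, so that all of them end up lying in the red scrap tray, clear of the board. Only push them, never pick them up, and leave the locating pins, the knife, the rule and the other things where they are.

Things in the scene. Friction and masses are not known exactly. Their poses are not given: they have to be found in the camera images.
- board: Cutting board on the bench: 360 mm (its x) by 300 mm (its y) by 30 mm thick plywood with a green, white-ruled mat as its top face; fixed. Origin: centre of its underside, on the bench, so the mat's surface is 30 mm above it. z up; its x points away from the robot, within about 6 degrees.
- scrap_tray: RED sheet-metal scrap tray, fixed, parallel to the board and 3 mm from one of its two 300-mm-apart side edges (board +y or -y; the grey tray is on the other side). 340 mm (x) by 116 mm (y) outside, 24 mm high, walls and floor 3 mm; its rim is 6 mm below the mat, so pieces slide off the edge of the board and drop in. Origin: centre of its underside, on the bench; axes parallel to the board's.
- hardware_tray: GREY hardware tray of the same size and height, on the board's other side; holds two locating pins. Not for scrap. Origin: centre of its underside; axes parallel to the board's.
- offcut_strip: Offcut: plain strip, 44 mm (its x) by 24 mm. Cream-coloured, 10 mm thick, green on its underside; starts lying flat on the mat at any yaw. Origin: its centre, half-way up (5 mm above the mat); z up at the start; it may turn over as it drops into the tray. 13 to 28 g.
- offcut_pointed: Offcut: strip 24 mm wide with a pointed end, 42 mm long from x = -18 to the point at x = +24 mm. Cream-coloured, 10 mm thick, green on its underside; starts lying flat on the mat at any yaw. Origin: its centre, half-way up (5 mm above the mat); z up at the start; it may turn over as it drops into the tray. 13 to 28 g.
- offcut_corner: Offcut: L-shaped corner, legs 42 mm along x (18 mm wide) and 34 mm along y (18 mm wide). Cream-coloured, 10 mm thick, green on its underside; starts lying flat on the mat at any yaw. Origin: its centre, half-way up (5 mm above the mat); z up at the start; it may turn over as it drops into the tray. 13 to 28 g.
- mat_pin: Aluminium mould locating pin, a tapered boss standing on the mat: 32 mm diameter at the foot, 21 mm at the top, 32 mm high. Loose. Origin: centre of its underside, z up. It and the three offcuts lie in four different rows across the board, at least 50 mm apart in the board's x.
- tray_pin_a: The same kind of pin, loose, standing in the grey tray. Origin: centre of its underside.
- tray_pin_b: The same kind of pin, loose, standing in the grey tray. Origin: centre of its underside.
- knife: Black and orange utility knife, 180 mm long, 24 mm wide, 20 mm high, lying along the edge of the mat nearest the robot. Loose. Origin: underside, near the middle; x along the knife.
- rule: Aluminium rule, 260 x 28 x 6 mm, lying along the edge of the mat farthest from the robot. Loose. Origin: centre of its underside; x along the rule.
- roller: Laminating roller with a blue handle and grooved aluminium drum, 210 mm long, 24 mm high, lying on the bench to the robot's right of the board. Loose. Origin: underside, near the middle; handle to its -x.
- wax_tin: Yellow round tin, 88 mm diameter, 42 mm high, on the bench to the robot's left of the board. Loose. Origin: centre of its underside.
- mixing_cup: White plastic cup, 72 mm across, 85 mm high, standing on the grey scale at the left, its foot 40 mm above the bench. Loose. Origin: centre of its underside.

How it is judged:
At the end, for the whole second after the job is handed in: All three offcuts lie at rest inside the red tray: centre within its walls and below its 24 mm rim, none leaning on the board (contact under 0.03 N, speed under 0.03 m/s). The pin on the mat stands upright within 20 mm of its place (x of offcut_strip in the frame of scrap_tray between -0.168 and 0.168 m and y of offcut_strip in the frame of scrap_tray between -0.056 and 0.056 m and z of each of offcut_strip, offcut_pointed, offcut_corner in the frame of scrap_tray below 0.024 m and contact force between each of offcut_strip, offcut_pointed, offcut_corner and board below 0.03 N and linear speed of each of offcut_strip, offcut_pointed, offcut_corner below 0.03 m/s and x of offcut_pointed in the frame of scrap_tray between -0.168 and 0.168 m and y of offcut_pointed in the frame of scrap_tray between -0.056 and 0.056 m and x of offcut_corner in the frame of scrap_tray between -0.168 and 0.168 m and y of offcut_corner in the frame of scrap_tray between -0.056 and 0.056 m and angle between mat_pin's own z axis and vertical below 0.2 rad and distance of mat_pin from where it was at the start of the episode below 0.02 m); the robot touches nothing.
It fails at once if an offcut is lifted or carried: its centre more than 20 mm above where it lay on the mat (height (world z) of any of offcut_strip, offcut_pointed, offcut_corner above 0.055 m).
It fails at once if the locating pin on the mat is shifted more than 20 mm from its place or knocked over (distance of mat_pin from where it was at the start of the episode above 0.02 m or angle between mat_pin's own z axis and vertical above 0.4 rad).
It fails at once if a locating pin in the grey tray is shifted more than 20 mm from its place or knocked over (distance of any of tray_pin_a, tray_pin_b from where it was at the start of the episode above 0.02 m or angle between any of tray_pin_a, tray_pin_b's own z axis and vertical above 0.4 rad).
It fails at once if the knife or the rule is shifted more than 20 mm from its place or knocked over (distance of any of knife, rule from where it was at the start of the episode above 0.02 m or angle between any of knife, rule's own z axis and vertical above 0.4 rad).
It fails at once if the roller, the wax tin or the mixing cup is shifted more than 20 mm from its place or knocked over (distance of any of roller, wax_tin, mixing_cup from where it was at the start of the episode above 0.02 m or angle between any of roller, wax_tin, mixing_cup's own z axis and vertical above 0.4 rad).
It also fails if it takes over 70 s, if anything falls off the work surface, if the arm or the gripper's body presses on something with over 40 N, if the wrist force passes 120 N, or if a joint passes its speed limit or range.

## Working session

There is one attempt and no reset: what is moved stays moved. The work goes in short steps, Python scripts to look and compute and a tool call to move; the robot and the scene stay as the last step left them, time stands still between calls to the robot, and variables do not carry over. Pictures are saved under pics/ and viewed, about 8 in all and at most 12, crops included, and the job is handed in when it is done.

Besides the shell and the picture viewer there is one more tool, called after ">>>" as name(argument=value, ...) on one line, values as JSON. step_arm: Moves the arm, as the interface text tells. Its arguments: {"type":"object","properties":{"plan":{"type":"array"}},"required":["plan"]}

```bash
mkdir -p pics; ls
cat > h.py <<'E'
import numpy as np, cv2
from bench import robot, cams
def snap(n,f=None):
    s=cams.snapshot(n)
    if f: cv2.imwrite('pics/'+f,cv2.cvtColor(s['frame'],cv2.COLOR_RGB2BGR))
    return s
def rot(a):
    a=np.array(a,float)
    return a
E
python3 - <<'E'
from h import *
for n in ('top','side'):
    s=snap(n,n+'1.png'); print({k:v for k,v in s.items() if k!='frame'})
o=robot.get_obs(); print(o)
E
```

```text
pics
{'camera_matrix': array([[417.88932001,   0.        , 276.70836995],
       [  0.        , 417.88932001, 211.60132675],
       [  0.        ,   0.        ,   1.        ]]), 'k1': 0.01113786957590878, 'origin': array([0.42414344, 0.02498787, 1.23087171]), 'attitude': array([-3.01459624, -0.009913  , -1.59471263])}
{'camera_matrix': array([[438.93821204,   0.        , 278.94091878],
       [  0.        , 438.93821204, 203.53746539],
       [  0.        ,   0.        ,   1.        ]]), 'k1': 0.017549620277271315, 'origin': array([0.47951187, 0.94406357, 0.74726514]), 'attitude': array([-2.19937468,  0.01928007, -3.06895504])}
{'time': 0.1, 'joint_positions': array([ 1.05193585e+00,  8.78493654e-02,  1.37210371e+00,  8.43408891e-06,
        1.68362267e+00, -1.03078292e-01]), 'qvel': array([-0.00054062, -0.00212475, -0.00228066, -0.0013528 ,  0.00192936,
       -0.00145397]), 'joint_torque': array([ 1.74197154e-03, -3.41249979e+01, -3.03300834e+01,  7.19453744e-02,
        3.03382985e-02, -7.53770473e-05]), 'tool_pos': array([0.22188606, 0.50270215, 0.20443829]), 'ee_rot': array([-3.13962095e+00, -2.12389427e-04,  2.72581120e+00]), 'wrist_force': array([ 0.08467221, -0.08508451,  0.71689178]), 'wrist_torque': array([-0.00734002,  0.01095525,  0.09601715]), 'width': 0.09432584920423567}
```

View pics/top1.png

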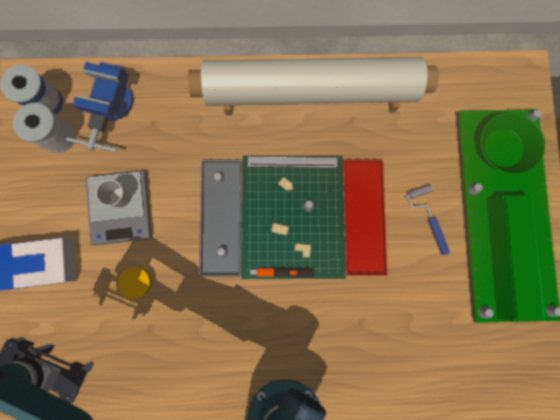

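View pics/side1.png

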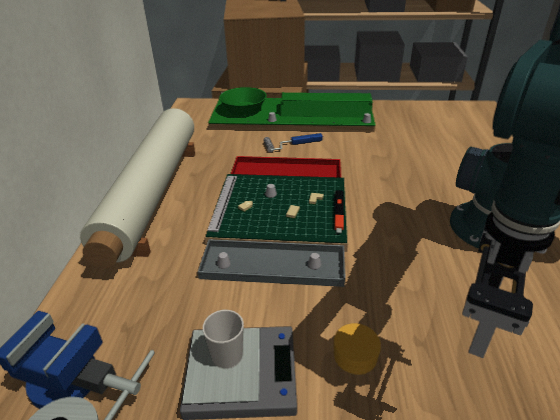

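The top view shows the red tray on the −y side (px 345–385). The offcuts are at about (286,184), (280,229) and (303,250), the mat pin at (308,206), the knife along the near edge and the rule along the far edge. The side view agrees.

```bash
cat >> h.py <<'E'
from scipy.spatial.transform import Rotation as R
def ray2plane(s,px,z,origin=None,Rm=None):
    K=s['camera_matrix']; px=np.atleast_2d(np.array(px,float))
    d=(px-K[:2,2])/np.array([K[0,0],K[1,1]])
    u=d.copy()
    for _ in range(20): u=d/(1+s['k1']*(u**2).sum(1,keepdims=True))
    if Rm is None: Rm=R.from_euler('xyz',s['attitude']).as_matrix(); origin=s['origin']
    w=np.c_[u,np.ones(len(u))]@Rm.T
    return origin+w*((z-origin[2])/w[:,2])[:,None]
def blobs(mask,amin,amax):
    c,_=cv2.findContours(mask.astype(np.uint8),cv2.RETR_EXTERNAL,cv2.CHAIN_APPROX_NONE)
    return [x for x in c if amin<cv2.contourArea(x)<amax]
def cream(s):
    h=cv2.cvtColor(s['frame'],cv2.COLOR_RGB2HSV)
    return (h[...,0]>12)&(h[...,0]<32)&(h[...,1]>40)&(h[...,1]<150)&(h[...,2]>150)
E
python3 - <<'E'
from h import *
s=snap('top'); f=s['frame']
m=np.zeros(f.shape[:2],bool); m[155:280,235:350]=1
for c in blobs(cream(s)&m,20,600):
    p=ray2plane(s,c.reshape(-1,2),.04)[:,:2]
    r=cv2.minAreaRect((p*1000).astype(np.float32))
    print('cream',c.reshape(-1,2).mean(0).round(1),cv2.contourArea(c),np.round(r[0],1),np.round(r[1],1),round(r[2],1), 'x',p[:,0].min().round(3),p[:,0].max().round(3),'y',p[:,1].min().round(3),p[:,1].max().round(3))
h=cv2.cvtColor(f,cv2.COLOR_RGB2HSV)
for n,mm,z in (('mat',(h[...,0]>70)&(h[...,0]<95)&(h[...,1]>80)&m,.03),('red',((h[...,0]<6)|(h[...,0]>174))&(h[...,1]>150),.024)):
    for c in blobs(mm,1500,40000):
        p=ray2plane(s,cv2.convexHull(c).reshape(-1,2),z)[:,:2]; r=cv2.minAreaRect((p*1000).astype(np.float32))
        print(n,np.round(cv2.boxPoints(r)).tolist(),np.round(r[1]),r[2])
g=(h[...,1]<60)&(h[...,2]>90)&m
for c in blobs(g,25,3000):
    q=c.reshape(-1,2); p=ray2plane(s,q,.05)[:,:2]; print('grey',q.mean(0),p.min(0).round(3),p.max(0).round(3))
E
```

```text
cream [303.1 249.1] 102.0 [464.4 -59.7] [39.8 33.9] 88.1 x 0.447 0.482 y -0.08 -0.04
cream [279.7 228.7] 100.5 [526.4   2.9] [42.5 23.3] 76.1 x 0.514 0.54 y -0.019 0.024
cream [285.7 184. ] 79.5 [655.2 -18.6] [37.1 22.8] 44.1 x 0.641 0.674 y -0.034 0.001
mat [[386.0, -172.0], [702.0, -179.0], [708.0, 107.0], [392.0, 114.0]] [286. 316.] 88.76654052734375
red [[391.0, -299.0], [725.0, -305.0], [727.0, -191.0], [393.0, -185.0]] [114. 335.] 88.96049499511719
grey [308.03571429 205.32142857] [ 0.574 -0.095] [ 0.606 -0.066]
grey [237.78947368 219.56275304] [0.396 0.109] [0.728 0.13 ]
grey [291.7715736 161.4822335] [ 0.701 -0.169] [0.739 0.092]
```

>>> step_arm(plan=[[[40,-57,0,-0.12,15],[80,-115,0,-0.24,15],[120,-172,0,-0.36,15],[160,-230,0,-0.48,15],[200,-287,0,-0.6,15],[240,-345,0,-0.72,15],[280,-402,0,-0.84,15],[305,-453,0,-0.96,15]]])

```text
time: 0.82
tool_pos: [0.4121, 0.227, 0.2053]
ee_rot: [3.142, -0.0, 1.76]
wrist_force: [0.6, 0.4, -0.4]
width: 0.044
```

>>> step_arm(plan=[[[20,-32,0,-0.1,15],[40,-65,0,-0.2,15],[60,-97,0,-0.21,15],[80,-130,0,-0.21,15],[100,-160,0,-0.21,15],[115,-175,0,-0.21,15],[115,-175,0,-0.21,15],[115,-175,0,-0.21,15]]])

```text
time: 1.48
tool_pos: [0.5264, 0.0531, 0.2047]
ee_rot: [-3.14, -0.0, 1.554]
wrist_force: [0.6, 0.8, 0.1]
width: 0.014
```

>>> step_arm(plan=[[[0,0,-40,0,15],[0,0,-80,0,15],[0,0,-115,0,15],[0,0,-140,0,15],[0,0,-155,0,15],[0,0,-165,0,15],[0,0,-170,0,15],[0,0,-170,0,15]]])

```text
time: 2.15
tool_pos: [0.5257, 0.0547, 0.035]
ee_rot: [-3.14, -0.0, 1.557]
wrist_force: [-0.1, -0.4, 0.2]
width: 0.0138
```

Run:
```python
from h import *
o=robot.get_obs(); print(o['tool_pos'],o['wrist_force'])
s=snap('wrist','w1.png')
```

```text
[0.52571472 0.05472936 0.03501289] [-0.05522945 -0.41670405  0.23668092]
```

View pics/w1.png

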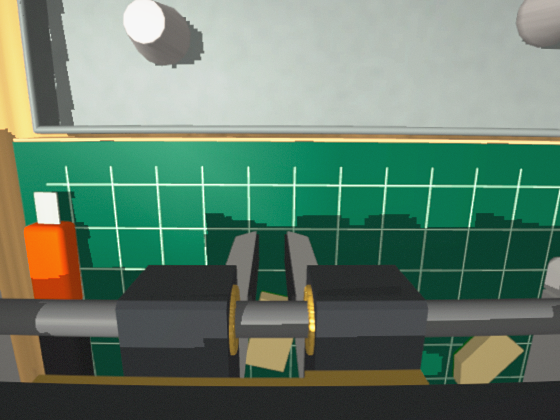

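The wrist view shows the strip at about (270,340), directly on the −y side of both fingertips. The grey-tray pins and the knife are clear, so I'm starting the push.

>>> step_arm(plan=[[[0,-15,0,0,15],[0,-32,0,0,15],[-1,-50,0,0,15],[-1,-68,0,0,15],[-1,-86,0,0,15],[-2,-104,0,0,15],[-2,-122,0,0,15],[-2,-140,0,0,15]]])

```text
time: 2.87
tool_pos: [0.5259, -0.0872, 0.0379]
ee_rot: [3.137, 0.001, 1.556]
wrist_force: [0.7, 0.2, 0.2]
width: 0.0143
```

Run:
```python
from h import *
s=snap('top'); cv2.imwrite('pics/t2.png',cv2.resize(cv2.cvtColor(s['frame'],4)[140:290,180:410],None,fx=3,fy=3))
```

```text
(no output)
```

View pics/t2.png

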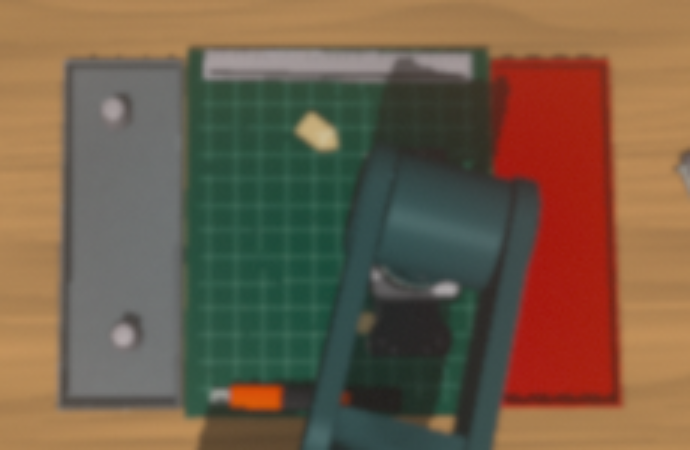

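Run:
```python
from h import *
s=snap('side'); print(robot.get_obs()['tool_pos'])
cv2.imwrite('pics/s2.png',cv2.resize(cv2.cvtColor(s['frame'],4)[140:290,190:390],None,fx=4,fy=4,interpolation=cv2.INTER_CUBIC))
```

```text
[ 0.52599404 -0.08852407  0.03776407]
```

View pics/s2.png

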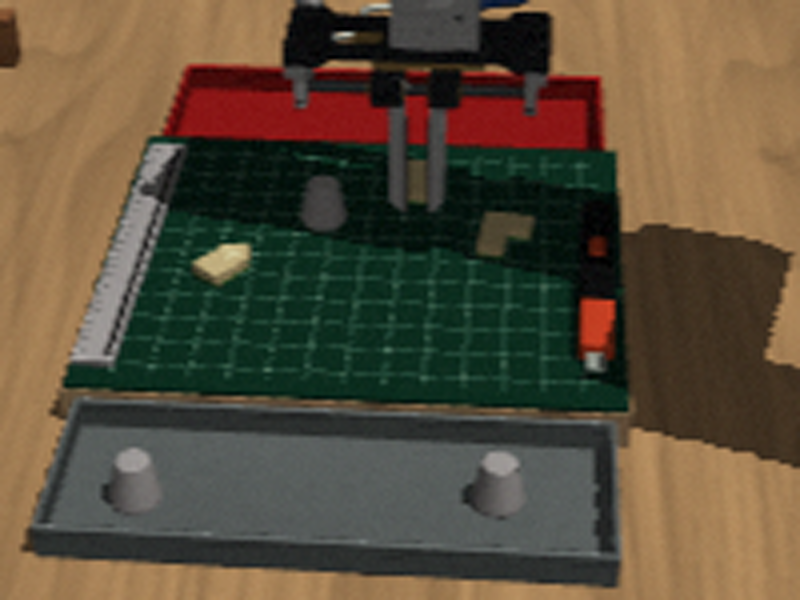

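The side view shows the strip just ahead of the fingers at crop (418,180), with the pin at (323,203) and the other pieces untouched. I'll continue slightly lower, then lift.

>>> step_arm(plan=[[[0,-15,-3,0,15],[0,-32,-3,0,15],[-1,-50,-4,0,15],[-1,-68,-4,0,15],[-1,-86,-4,0,15],[-2,-104,-4,0,15],[-2,-122,-4,0,15],[-2,-130,-4,0,15]]])

```text
time: 3.63
tool_pos: [0.5236, -0.2176, 0.033]
ee_rot: [3.139, 0.001, 1.555]
wrist_force: [0.3, 1.1, 0.6]
width: 0.014
```

>>> step_arm(plan=[[[0,0,0,0,15],[0,10,40,0,15],[-5,40,60,0,15],[-20,75,60,0,15],[-38,115,60,0,15],[-55,150,60,0,15],[-60,180,60,0,15],[-60,200,55,0,15]]])

```text
time: 4.3
tool_pos: [0.4615, -0.0122, 0.0881]
ee_rot: [3.139, -0.001, 1.559]
wrist_force: [0.4, -0.5, -0.1]
width: 0.0138
```

Run:
```python
from h import *
o=robot.get_obs(); print(o['tool_pos'])
s=snap('side'); print(robot.get_obs()['tool_pos'])
cv2.imwrite('pics/s3.png',cv2.resize(cv2.cvtColor(s['frame'],4)[140:290,190:390],None,fx=4,fy=4,interpolation=cv2.INTER_CUBIC))
```

```text
[ 0.46147692 -0.0122168   0.08806923]
[ 0.46105533 -0.00971326  0.08655229]
```

View pics/s3.png

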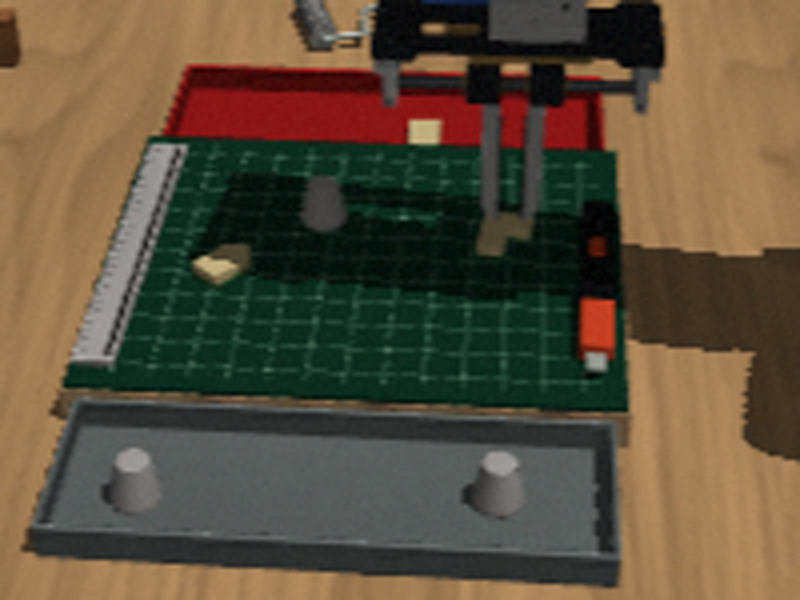

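The strip is in the red tray at crop (425,132), and the corner piece is at (503,232). Next is the corner: descend behind it and push.

>>> step_arm(plan=[[[2,0,-20,0,15],[2,0,-40,0,15],[2,0,-50,0,15],[2,0,-53,0,15],[2,0,-53,0,15],[2,-12,-53,0,15],[2,-26,-54,0,15],[2,-42,-54,0,15]]])

```text
time: 5.02
tool_pos: [0.4655, -0.0585, 0.0339]
ee_rot: [3.139, 0.0, 1.557]
wrist_force: [-0.3, 0.0, -0.3]
width: 0.014
```

>>> step_arm(plan=[[[0,-18,-1,0,15],[0,-36,-2,0,15],[-1,-54,-3,0,15],[-1,-72,-3,0,15],[-2,-90,-3,0,15],[-2,-108,-3,0,15],[-2,-126,-3,0,15],[-2,-144,-3,0,15]]])

```text
time: 5.68
tool_pos: [0.4634, -0.2038, 0.0311]
ee_rot: [3.139, 0.001, 1.555]
wrist_force: [0.2, -0.4, -0.1]
width: 0.0141
```

>>> step_arm(plan=[[[0,-14,0,0,15],[0,-18,0,0,15],[0,-18,0,0,15]]])

```text
time: 5.93
tool_pos: [0.4629, -0.2213, 0.0302]
ee_rot: [3.14, 0.0, 1.554]
wrist_force: [-0.2, 0.5, 0.7]
width: 0.0142
```

>>> step_arm(plan=[[[0,5,35,0,15],[5,15,70,0,15],[25,45,80,0,15],[48,75,80,0,15],[71,106,80,0,15],[94,138,80,0,15],[118,170,80,0,15],[142,200,80,0,15]]])

```text
time: 6.6
tool_pos: [0.605, -0.0169, 0.1099]
ee_rot: [3.141, -0.001, 1.557]
wrist_force: [0.4, -0.7, -0.4]
width: 0.014
```

Run:
```python
from h import *
s=snap('side'); print(robot.get_obs()['tool_pos'])
cv2.imwrite('pics/s4.png',cv2.resize(cv2.cvtColor(s['frame'],4)[140:290,190:390],None,fx=4,fy=4,interpolation=cv2.INTER_CUBIC))
```

```text
[ 0.6085907  -0.01097381  0.10928163]
```

View pics/s4.png

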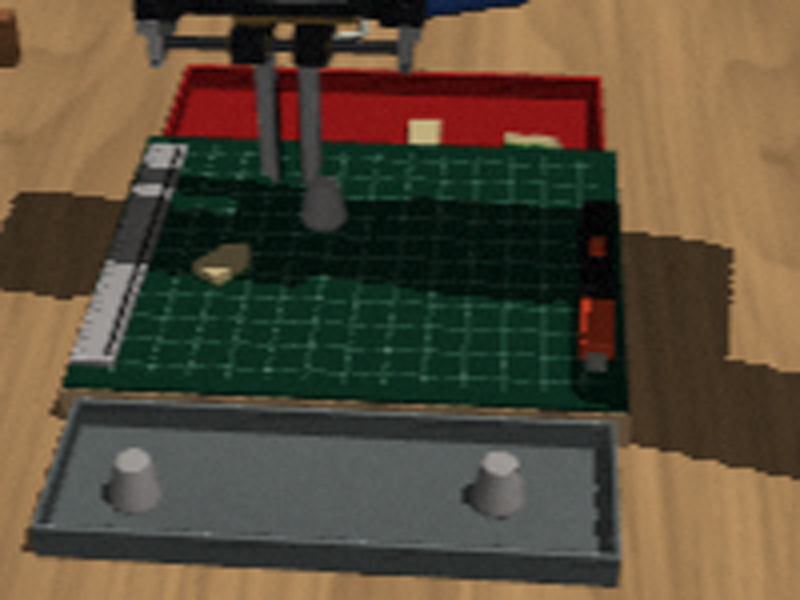

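The corner is now in the tray at crop (530,140), and the mat holds only the pointed piece at (222,262), with the pin still in place. Next is the pointed piece.

>>> step_arm(plan=[[[20,20,0,0,15],[40,40,0,0,15],[48,45,0,0,15],[48,45,-30,0,15],[48,45,-60,0,15],[48,45,-72,0,15],[48,45,-75,0,15],[48,45,-75,0,15]]])

```text
time: 7.32
tool_pos: [0.6515, 0.0247, 0.0337]
ee_rot: [-3.139, -0.0, 1.556]
wrist_force: [0.9, 0.5, 0.8]
width: 0.014
```

>>> step_arm(plan=[[[0,-10,0,0,15],[0,-22,-1,0,15],[0,-36,-2,0,15],[0,-51,-2,0,15],[-1,-66,-2,0,15],[-1,-82,-2,0,15],[-1,-98,-2,0,15],[-1,-114,-2,0,15]]])

```text
time: 7.98
tool_pos: [0.6514, -0.0914, 0.0326]
ee_rot: [3.141, 0.0, 1.555]
wrist_force: [0.0, -0.4, -0.2]
width: 0.0143
```

Run:
```python
from h import *
s=snap('side'); print(robot.get_obs()['tool_pos'])
cv2.imwrite('pics/s5.png',cv2.resize(cv2.cvtColor(s['frame'],4)[140:290,190:390],None,fx=4,fy=4,interpolation=cv2.INTER_CUBIC))
```

```text
[ 0.65135729 -0.0947412   0.03252974]
```

View pics/s5.png

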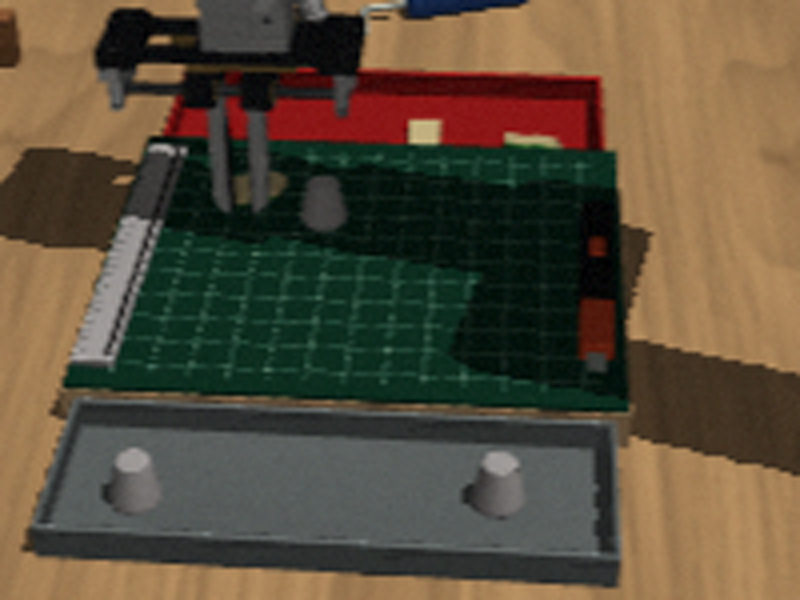

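The pointed piece is at crop (262,187), ahead of the fingers, and clears the pin. Finishing this push.

>>> step_arm(plan=[[[0,-18,0,0,15],[0,-36,0,0,15],[-1,-54,0,0,15],[-1,-72,0,0,15],[-1,-90,0,0,15],[-2,-108,0,0,15],[-2,-124,0,0,15],[-2,-126,0,0,15]]])

```text
time: 8.7
tool_pos: [0.6492, -0.2185, 0.0323]
ee_rot: [3.142, 0.001, 1.553]
wrist_force: [-0.7, 0.3, 0.9]
width: 0.0141
```

>>> step_arm(plan=[[[0,0,35,0,15],[0,5,70,0,15],[-15,40,100,0,15],[-35,75,110,0,15],[-55,110,120,0,15],[-75,145,120,0,15],[-95,180,120,0,15],[-115,215,120,0,15]]])

```text
time: 9.37
tool_pos: [0.5342, 0.0004, 0.1531]
ee_rot: [3.14, -0.001, 1.556]
wrist_force: [0.1, 0.9, -0.1]
width: 0.0143
```

>>> step_arm(plan=[[[-20,35,0,0,15],[-40,70,0,0,15],[-60,105,0,0,15],[-80,140,0,0,15],[-100,170,0,0,15],[-120,200,0,0,15],[-120,220,0,0,15],[-120,220,0,0,15]]])

```text
time: 10.03
tool_pos: [0.4138, 0.222, 0.1528]
ee_rot: [3.141, -0.002, 1.562]
wrist_force: [0.3, -0.0, -0.8]
width: 0.0145
```

Run:
```python
from h import *
a=snap('top'); b=snap('side')
f=cv2.cvtColor(a['frame'],4)[145:290,190:400]; g=cv2.cvtColor(b['frame'],4)[140:290,190:390]
A=cv2.resize(f,(600,414),interpolation=2); 
cv2.imwrite('pics/c6.png',np.hstack([cv2.resize(f,(400,276),interpolation=2)[:,:],cv2.resize(g,(368,276),interpolation=2)]))
for c in blobs(cream(a)[150:290,335:400],8,600):
    q=c.reshape(-1,2)+[335,150]; p=ray2plane(a,q,.013)[:,:2]; print('top cream',cv2.contourArea(c),q.mean(0),p.min(0).round(3),p.max(0).round(3))
h=cv2.cvtColor(a['frame'],cv2.COLOR_RGB2HSV); m=np.zeros(h.shape[:2],bool); m[155:280,250:345]=1
for c in blobs((h[...,1]<60)&(h[...,2]>90)&m,25,3000):
    q=c.reshape(-1,2); p=ray2plane(a,q,.05)[:,:2]; print('grey',p.min(0).round(3),p.max(0).round(3))
```

```text
top cream 68.5 [354.40540541 257.16216216] [ 0.424 -0.227] [ 0.462 -0.197]
top cream 99.0 [357.475 227.475] [ 0.516 -0.248] [ 0.54  -0.204]
top cream 75.5 [349.27272727 186.45454545] [ 0.63  -0.219] [ 0.666 -0.197]
grey [ 0.574 -0.095] [ 0.606 -0.066]
grey [ 0.698 -0.169] [0.739 0.084]
```

View pics/c6.png

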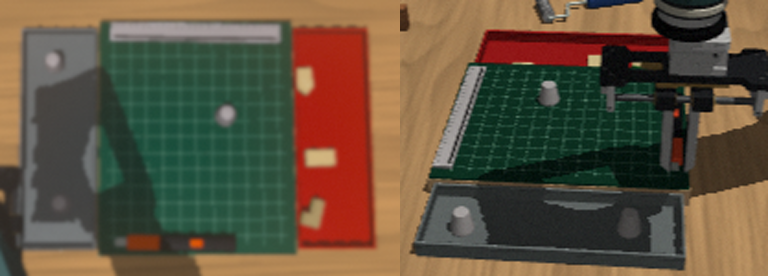

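All three appear in the red tray, at crop (305,80), (320,157) and (312,213). The pin reads the same as at the start. The corner looks two-toned and may be tilted, so I'll check it from above with the wrist camera.

>>> step_arm(plan=[[[8,-36,10,0,15],[16,-72,20,0,15],[24,-108,30,0,15],[32,-144,40,0,15],[40,-180,50,0,15],[48,-216,60,0,15],[56,-252,70,0,15],[64,-288,80,0,15]]])

```text
time: 10.8
tool_pos: [0.479, -0.0732, 0.2331]
ee_rot: [3.141, 0.0, 1.553]
wrist_force: [0.1, 0.6, -0.6]
width: 0.0138
```

>>> step_arm(plan=[[[4,-36,0,0,15],[8,-72,0,0,15],[12,-108,0,0,15],[16,-144,0,0,15],[20,-180,0,0,15],[24,-216,0,0,15],[24,-240,0,0,15],[24,-240,0,0,15]]])

```text
time: 11.47
tool_pos: [0.5014, -0.3159, 0.2308]
ee_rot: [-3.139, 0.001, 1.548]
wrist_force: [-0.0, -0.1, 0.5]
width: 0.0141
```

Run:
```python
from h import *
o=robot.get_obs(); s=snap('wrist','w7.png'); print(s['T_tool_cam'].round(3))
```

```text
[[ 0.001 -0.973 -0.23   0.066]
 [ 1.     0.001  0.     0.001]
 [ 0.    -0.23   0.973 -0.178]
 [ 0.     0.     0.     1.   ]]
```

View pics/w7.png

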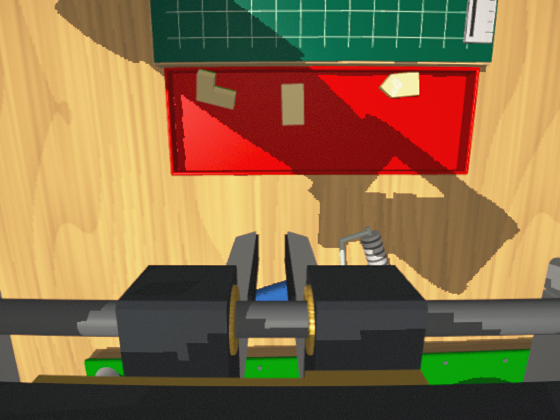

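The wrist view shows the strip flat and mid-tray at (293,104), the pointed piece at (400,85), and the corner at (215,88) near the tray's board-side wall. I'll measure the outlines to see whether any piece is tilted.

Run:
```python
from h import *
o=robot.get_obs(); s=cams.snapshot('wrist'); T=np.eye(4); T[:3,:3]=R.from_euler('xyz',o['ee_rot']).as_matrix(); T[:3,3]=o['tool_pos']; W=T@s['T_tool_cam']
h=cv2.cvtColor(s['frame'],cv2.COLOR_RGB2HSV)
red=((h[...,0]<8)|(h[...,0]>172))&(h[...,1]>150)
roi=np.zeros(red.shape,bool); roi[66:176,160:482]=1
for c in blobs(red,8000,90000):
    p=ray2plane(s,cv2.convexHull(c).reshape(-1,2),.024,W[:3,3],W[:3,:3]); print('rim',cv2.minAreaRect((p[:,:2]*1000).astype(np.float32)))
for c in blobs((h[...,0]>10)&(h[...,0]<40)&roi&~red,150,5000):
    p=ray2plane(s,c.reshape(-1,2),.013,W[:3,3],W[:3,:3])[:,:2]*1000
    r=cv2.minAreaRect(p.astype(np.float32)); print('piece',np.round(r[0]),np.round(r[1],1),round(r[2]),'area mm2',cv2.contourArea(p.astype(np.float32)),'ymax',p[:,1].max())
big=cv2.resize(cv2.cvtColor(s['frame'],4)[50:130,170:290],None,fx=6,fy=6,interpolation=2); cv2.imwrite('pics/w8.png',big)
```

```text
rim ((558.193603515625, -247.0550994873047), (116.5078353881836, 339.0500183105469), 88.98831176757812)
piece [ 527. -228.] [43.7 24.6] 90 area mm2 1017.001298986841 ymax -205.70188823207673
piece [ 646. -209.] [45.2 25.8] 5 area mm2 916.4150139987469 ymax -194.97076306061524
piece [ 443. -209.] [33.9 46.9] 75 area mm2 1064.6641878900118 ymax -187.83919930751614
piece [ 562. -244.] [121.7 378.6] 89 area mm2 2765.9130368069746 ymax -180.35967612708848
```

View pics/w8.png

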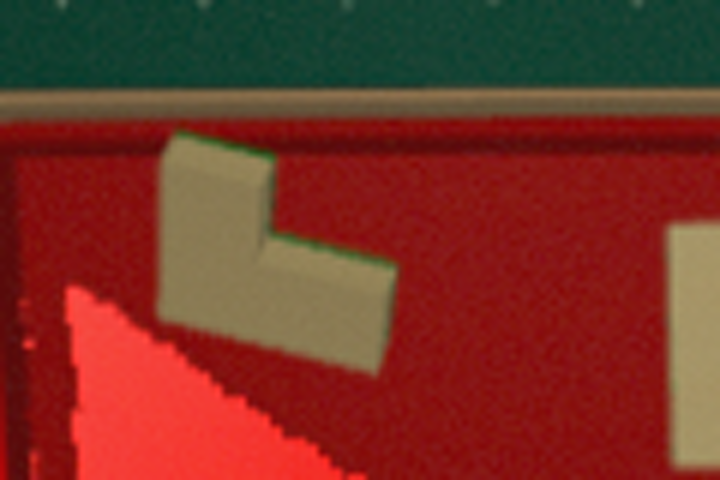

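The corner piece leans a little on the tray's own inner wall. Its tip at crop (180,133) stops at the inner edge of the rim and hides none of the rim top or the plywood face (rows 88–118), so it isn't touching the board. Its outline (34 × 47 mm) rules out a steep tilt, so its centre is below the rim. The arm is clear of everything, so I'm handing in.

Run:
```python
from h import *
print(robot.get_obs()['time']); print(robot.close_job())
```

```text
11.5667
the job is handed in; nothing more can be done
None
```

I swept all three offcuts along −y with the slightly open fingertips, strip first, then corner, then pointed. All of them ended up in the red tray, and I handed the job in at about 11.6 s; no verdict was reported.

- **Strip:** lies flat in the tray at about (0.527, −0.228).
- **Pointed:** at about (0.646, −0.209). Its outline matches its true size, so it appears to lie flat.
- **Corner:** at about (0.443, −0.209). It is not quite flat: it leans a little on the tray's own board-side wall. Its tip stops at the inner edge of the rim, about 6 mm short of the board. I estimate its centre at roughly 15 to 18 mm, below the 24 mm rim, but did not measure that height. I did not nudge it flat.
- **Everything else:** the mat pin reads the same as at the start, and the rule is unchanged to within a few mm. The knife and the grey-tray pins look undisturbed in the pictures. I made no separate final check of the roller, wax tin or mixing cup; the arm passed well above that area.
- **Forces and arm:** every wrist force reading stayed around 1 N. The gripper ended at 0.23 m height, touching nothing.

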